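Take the squeeze-tab cap off the air-filter canister

TASK

Open the air-filter canister on the bench: squeeze the two blue tabs of its orange cap together, keep them squeezed while you turn the cap anticlockwise (seen from above) until you feel it come gently against its stop, then lift the cap straight off and set it down upright inside the blue tray. Do not crush the tabs or force the cap against the canister, do not drop it, and leave the spare cartridge, the bolt bin and the spanner where they are.

Things in the scene. Friction and masses are not known exactly. Their poses are not given: they have to be found in the camera images.
- canister: Grey-and-aluminium filter canister, 116 mm across, bolted to the bench on a 150 x 130 mm foot plate; it never moves. Origin at the centre of its underside, z up. With the cap locked, the cap's axes are parallel to the canister's.
- port (a point): Centre of the port seat, 90 mm above the canister's origin; z is the axis the cap turns about. A round aluminium wall (116 mm outside) stands 11 mm above the seat. On it, at the canister's +y and -y, pairs of dark catch posts (tops 21 mm above the seat) straddle the feet of the tabs and lock the cap: it then turns only about 2 degrees. Sideways play of the cap in the port 1.5 mm.
- lip_centre (a point): Centre of the steel lip inside the wall, 11 mm above the seat, which holds down the cap's lugs (2 mm vertical play). It has two gaps, each ended by a red stop block, set differently on every unit: the stops are met after 37 to 65 degrees of anticlockwise turn, and the cap lifts out only in the last 5 degrees or so before them. Find the stop by feel: a moment of 0.3 to 0.5 N m against it is enough.
- cap: Loose orange cap, about 220 g: disc 76 mm across and 13 mm thick with two 18 mm wide lugs at its +x and -x (91 mm across the lugs, white marks on top). Origin at the centre of its underside, which rests on the port seat; z up.
- cap_grip (a point): Point on the cap's axis 45 mm above its underside, half-way between the two tabs: the place to pinch, with the fingers closing along the cap's y. The tabs are 56 mm apart over their outside faces. Keep fingertips above 22 mm from the cap's underside, where the tab feet (19 mm) and catch posts (21 mm) are.
- tab_a: Blue tab on the cap's +y side: upright flat ear 26 mm wide (cap's x), 6 mm thick, 16 to 60 mm above the cap's underside, with a foot running outward. Origin on its outside face, 45 mm above the underside, 28 mm from the cap's axis. Sprung outward: yields at 4.5 N, clears the posts when pressed in 5 mm (12 N), stops at 7 mm (15 N). Both tabs must be in at once.
- tab_b: The same blue tab on the cap's -y side (mirror image).
- tray: Fixed blue steel tray, 180 x 200 mm outside (x, y), rim 16 mm high, 5 mm walls, inner floor 5 mm above the bench. Origin at the centre of its underside.
- cartridge: Spare white filter cartridge standing on end, 52 mm across, 108 mm tall; bystander. Origin under its centre.
- bolt_bin: Open red bin 100 x 130 x 50 mm; bystander. Origin under its centre.
- spanner: Steel spanner 170 mm long lying flat; bystander.
Mind the look-alikes: they are no part of the job. Leave any green look-alike of the cap alone.

How it is judged:
On the way, in this order (a step that is already met when the one before it is completed fails the run):
1. the cap is turned at least 28 degrees while still seated on the port (angle between the x axis of cap and the x axis of canister, either way round above 0.49 rad and z of cap in the frame of port below 0.006 m and horizontal distance between cap and port below 0.006 m), for 0.1 s.
2. the cap is lifted clear of the port (z of cap in the frame of port above 0.03 m), for 0.1 s.
At the end, for the whole second after the job is handed in: The cap rests flat and upright (within 6 degrees) on the floor of the tray, its centre within 55 mm (tray x) and 65 mm (tray y) of the tray's centre, let go and at rest (x of cap in the frame of tray between -0.055 and 0.055 m and y of cap in the frame of tray between -0.065 and 0.065 m and z of cap in the frame of tray below 0.01 m and angle between cap's own z axis and vertical below 0.1 rad and linear speed of cap below 0.02 m/s and contact force between the fingers and cap below 0.1 N); the robot touches nothing.
It fails at once if the cap is forced against the canister with more than 45 N (contact force between cap and canister above 45 N).
It fails at once if a tab is squeezed with more than 60 N (contact force between the fingers and tab_a above 60 N or contact force between the fingers and tab_b above 60 N).
It fails at once if the cap is dropped (moves faster than 0.5 m/s while not held) (contact force between the fingers and cap below 0.1 N and linear speed of cap above 0.5 m/s).
It fails at once if the spare cartridge, the bolt bin or the spanner is moved by more than 25 mm (distance of any of cartridge, bolt_bin, spanner from where it was at the start of the episode above 0.025 m).
It also fails if it takes over 72 s, if anything falls off the work surface, if the arm or the gripper's body presses on something with over 40 N, if the wrist force passes 120 N, or if a joint passes its speed limit or range.

ROBOT

A 7-joint arm with a two-finger parallel gripper is mounted at the origin on the work surface. World frame = base frame: x ahead of the robot, y to its left, z up, the work surface at z = 0. Lengths are in m, angles in rad, forces in N, time in s.
With the tool pointing down it reaches from about 0.4 to 0.85 m from the base axis. Payload 10.4 kg.
Tool frame: the origin (TCP) lies at the very end of the fingers, on their centre line; the grasp point (between the pads) lies 19 mm behind it; x points along the fingers, z is the direction in which the jaws open and shut, and the axes are right-handed (so a half turn about x gives the same grasp; the last joint's range is limited). The gripper opens to 85 mm and grips with 20 to 120 N. Pads are 22 mm wide; open, the fingers measure 114 mm over their backs; the gripper's body (76 mm by 85 mm) begins 54 mm behind the grasp point. The pads swing forward as they close: fully open they stand 13 mm farther back than shut.
Start: joints at [-1.204, 0.332, -0.065, 1.46, 0.022, 1.35, -0.088], TCP at [0.237, 0.578, 0.231] pointing down, gripper open.
Joint ranges: [-2.6, 2.6], [-0.5, 2.12], [-1.47, 1.34], [0.16, 2.42], [-1.27, 4.41], [0.06, 2.06], [-2.6, 2.6]. Speed limits (rad/s): [2.22, 2.22, 2.79, 2.79, 3.14, 3.14, 3.14].

INTERFACE

Orientations are given as a unit quaternion [x, y, z, w].
In Python, from workcell import telemetry, viewer, manip, spot_in, mark_of gives the robot as it stands. The module is installed in compiled form; this text tells all that it offers.
- The arm moves only by the shell command python3 -m crank 'ROWS' [FORCE]. ROWS is JSON, a list of rows, each a list of 3 entries, a list of its own where there are three numbers: the closure, from 0 (fully open) to 1 (shut), then the shift along the world's x, y, z in cm, then the turn, a rotation vector about the world's x, y, z in rad. A call has 1 to 12 rows; each row shifts and turns the commanded pose from where the row before left it; what a row does not reach is not made up. A row lasts 1/12 s, in which the tool goes at most 41.7 mm and 7.16 degrees, less where a joint would pass 70% of its speed; a pose out of reach is approached as far as the arm can. A call with a gripper value outside its range is refused whole. The fingers move at their own pace and stop on an object; FORCE is the grip in N (left out, the last holds). Time passes only in rows, so rows that do not move let the fingers close. It gives the time, the measured TCP pose, the force and the opening at its end, in the units of the state.
- telemetry.get_obs(): the state, without advancing time (a new reading comes with each control period).
- viewer.camera(name): name is "scene" or "top"; returns a dict with "frame" (420x560x3 uint8, red, green, blue), "intrinsics" (3x3 intrinsics, pixels), "k1" (the pictures are not rectified: a ray, as slopes to the right and down, at radius r is drawn at 1 + k1 r^2 times it, then the intrinsics apply), "cam_to_world" (4x4, takes a point from camera to world coordinates). Camera axes: x right, y up, looking along -z (the intrinsics and any distortion apply to the point x, -y, -z); pixel columns grow to the right and rows downward; lengths in m; the calibration is good to about 2 mm. A picture is of the moment at which its call begins. There is no depth.
- manip.hand_in(): hands the job in, once; it reports no verdict.
Trained networks look in a picture, given as the dict that the camera call returned (one of the last four; its "shot" number tells which), for a name from the list of things; names that differ only in an ending like _2 or _b are one class to them, and where a whole thing is asked for, a point or a joint stands for the part that bears it (a point fixed in the world has none). Each returns a list of dicts, best first, with "conf" (0 to 1); they miss things now and then, are a little off and sometimes report something else, mostly with a low value. They report only what shows in the picture. A call takes as long as a camera call. They do not tell look-alikes from the thing itself.
- spot_in(thing, picture): "location" ([x, y, z] in m, in the coordinates of the camera as it stood for that picture, good to about 4 mm: the middle of the surface that is visible of it).
- mark_of(thing, picture): "location" ([x, y, z] in m, in the coordinates of the camera as it stood for that picture, good to about 4 mm: a listed point, or the origin of a listed thing).
The state is a dict: "clock": time; "joint_pos": joint angles; "joint_velocities": joint speeds; "tau": joint torques, N m; "position": TCP position; "ee_rot": TCP orientation; "ft_force": force on the tool from outside, world axes, zero at the start; "torque": the same for the moment, N m; "grip_width": opening from 0.0 (shut) to 1.0 (fully open).
Only numpy, scipy, OpenCV 4.12 (cv2) and the standard library are available. Lean on these libraries where they do the work, as an engineer would, in place of code of your own. Each camera call takes 0.05 s, during which the arm holds its last target. There are 200 camera calls.

## Working session

There is one attempt and no reset: what is moved stays moved. The work goes in short steps, Python scripts to look and compute and a shell command to move; the robot and the scene stay as the last step left them, time stands still between calls to the robot, and variables do not carry over. Pictures are saved under pics/ and viewed, about 8 in all and at most 12, crops included, and the job is handed in when it is done.

```bash
mkdir -p pics; cat > h.py <<'E'
import numpy as np, cv2
from workcell import telemetry, viewer, manip, spot_in, mark_of
def w(pic,p):
    return (np.array(pic["cam_to_world"])@np.r_[p,1])[:3]
def ray(pic,u,v):
    K=np.array(pic["intrinsics"]);d=np.array([(u-K[0,2])/K[0,0],(v-K[1,2])/K[1,1]]);s=d.copy()
    for _ in range(20): s=d/(1+pic["k1"]*(s@s))
    M=np.array(pic["cam_to_world"]);return M[:3,3],M[:3,:3]@np.array([s[0],-s[1],-1])
def atz(pic,u,v,z):
    o,d=ray(pic,u,v);return o+d*(z-o[2])/d[2]
def px(pic,P):
    M=np.array(pic["cam_to_world"]);c=M[:3,:3].T@(np.array(P)-M[:3,3]);s=np.array([c[0],-c[1]])/-c[2]
    s=s*(1+pic["k1"]*(s@s));K=np.array(pic["intrinsics"]);return np.array([K[0,0]*s[0]+K[0,2],K[1,1]*s[1]+K[1,2]])
def save(pic,name,box=None,f=1):
    im=np.ascontiguousarray(pic["frame"][:,:,::-1])
    if box: im=im[box[1]:box[3],box[0]:box[2]]
    cv2.imwrite("pics/"+name,cv2.resize(im,None,fx=f,fy=f,interpolation=cv2.INTER_CUBIC))
E
python3 - <<'E'
from h import *
o=telemetry.get_obs();print(o)
for n in("scene","top"):
    p=viewer.camera(n);save(p,n+"0.png")
    print(n,np.round(p["cam_to_world"],3).tolist(),p["k1"])
    for t in("canister","port","cap","cap_grip","tab_a","tray","cartridge","bolt_bin","spanner"):
        for r in mark_of(t,p)[:4]: print(t,round(r["conf"],2),w(p,r["location"]).round(3),px(p,w(p,r["location"])).round())
E
```

```text
{'clock': 0.0, 'joint_pos': array([-1.20357156,  0.33287438, -0.06472229,  1.46094066,  0.02161046,
        1.34989215, -0.08851236]), 'joint_velocities': array([-0.00198728,  0.00043573,  0.00068973, -0.00090435, -0.00117954,
        0.00023647,  0.00020434]), 'tau': array([ 1.54422094e-03, -6.25440931e+01,  5.05112554e-02, -3.91607165e+01,
        1.63423747e-02,  9.73346236e-03, -3.09873087e-05]), 'position': array([0.23737034, 0.57776632, 0.23051473]), 'ee_rot': array([-0.39400034,  0.58776877,  0.39340232,  0.58696356]), 'ft_force': array([-0.74774246, -0.57801334,  0.04458584]), 'torque': array([-0.03541042,  0.00271298,  0.00538972]), 'grip_width': 1.004510008221804}
scene [[-0.578, -0.704, 0.413, 1.16], [0.816, -0.493, 0.302, 0.47], [-0.01, 0.512, 0.859, 1.301], [0.0, 0.0, 0.0, 1.0]] -0.14491410835482316
canister 0.66 [ 0.548 -0.172 -0.002] [232. 183.]
port 0.63 [ 0.547 -0.173  0.089] [229. 164.]
cap 0.85 [ 0.776 -0.212 -0.003] [171. 232.]
cap 0.8 [ 0.546 -0.175  0.088] [229. 164.]
cap 0.66 [ 0.555 -0.345  0.002] [186. 156.]
cap_grip 0.95 [ 0.779 -0.21   0.044] [167. 225.]
ca
[... 843 characters left out ...]
2.]
cap 0.86 [ 0.778 -0.211  0.001] [382. 155.]
cap 0.77 [ 0.553 -0.344  0.002] [422. 230.]
cap 0.75 [ 0.547 -0.173  0.094] [371. 222.]
cap_grip 0.93 [ 0.781 -0.211  0.042] [385. 150.]
cap_grip 0.82 [ 0.553 -0.345  0.044] [426. 228.]
cap_grip 0.62 [ 0.547 -0.175  0.136] [375. 220.]
cap_grip 0.23 [ 0.742 -0.077 -0.002] [338. 162.]
tab_a 0.66 [ 0.531 -0.327  0.045] [420. 235.]
tab_a 0.56 [ 0.571 -0.363  0.047] [433. 222.]
tab_a 0.55 [ 0.749 -0.21   0.045] [384. 160.]
tab_a 0.54 [ 0.538 -0.198  0.133] [383. 224.]
tray 0.66 [0.52  0.15  0.001] [258. 227.]
cartridge 0.54 [ 0.742 -0.074 -0.002] [337. 162.]
bolt_bin 0.7 [ 0.793  0.198 -0.002] [252. 139.]
spanner 0.74 [0.403 0.46  0.002] [151. 256.]
```

```bash
python3 - <<'E'
from h import *
a=cv2.imread("pics/top0.png")[170:270,320:460];b=cv2.imread("pics/scene0.png")[110:210,160:300]
f=lambda x:cv2.resize(x,None,fx=4,fy=4,interpolation=cv2.INTER_CUBIC)
cv2.imwrite("pics/crop1.png",cv2.resize(np.hstack([f(a),f(b)]),None,fx=.71,fy=.71))
E
```

```text
(no output)
```

View pics/top0.png

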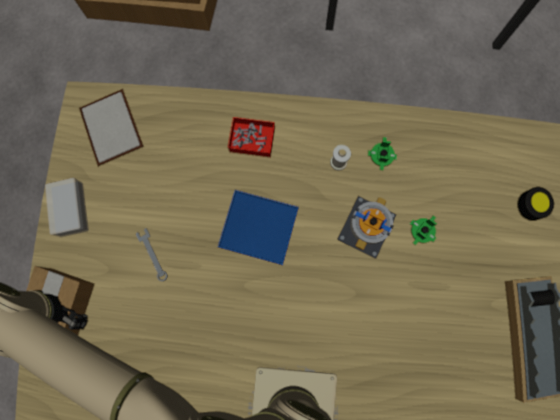

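View pics/crop1.png

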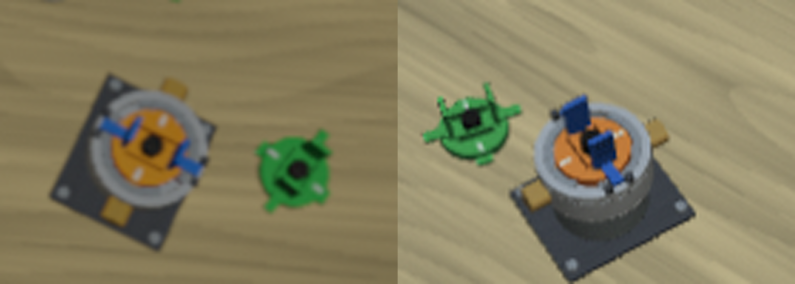

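The orange cap on the canister at top-picture pixel (372,222) is the target. The green look-alikes at (382,153) and (424,229) stand on the bench. The tabs lie at about (361,216) and (387,226).

```bash
python3 - <<'E'
from h import *
from scipy.spatial.transform import Rotation as R
print(R.from_quat(telemetry.get_obs()["ee_rot"]).as_matrix().round(3).tolist())
T=viewer.camera("top");S=viewer.camera("scene")
q=[(358,196.4),(395.7,214.7),(376.3,258),(337.6,239.4)]
P=np.array([atz(T,u,v,.008) for u,v in q])[:,:2];print(P.round(4),P.mean(0))
for i in range(4):
    d=P[(i+1)%4]-P[i];print(np.linalg.norm(d).round(4),np.degrees(np.arctan2(d[1],d[0])).round(1))
for n,p in(("T",T),("S",S)):
    h=cv2.cvtColor(p["frame"],cv2.COLOR_RGB2HSV);u0,v0=px(p,[.548,-.173,.13])
    m=cv2.inRange(h,(100,150,60),(125,255,255));M=np.zeros_like(m);cv2.circle(M,(int(u0),int(v0)),28,255,-1);m&=M
    k,l,s,c=cv2.connectedComponentsWithStats(m)
    for i in range(1,k):
        if s[i,4]>8: print(n,c[i].round(1),s[i,4],atz(p,*c[i],.13).round(4),atz(p,*c[i],.11).round(4))
    for t in("tab_a","tab_b","port","cap_grip","cap"):
        for r in mark_of(t,p):
            L=w(p,r["location"])
            if np.hypot(*(L[:2]-[.548,-.173]))<.05: print(t,round(r["conf"],2),L.round(4))
    for r in mark_of("tray",p): print("tray",w(p,r["location"]).round(3))
E
```

```text
[[-0.0, -0.925, 0.38], [0.0, 0.38, 0.925], [-1.0, 0.0, 0.0]]
[[ 0.6376 -0.1422]
 [ 0.5914 -0.2598]
 [ 0.4565 -0.2079]
 [ 0.502  -0.0894]] [ 0.54687227 -0.17482972]
0.1263 -111.4
0.1446 158.9
0.127 69.0
0.1455 -21.3
T [361.  215.3] 35 [ 0.5579 -0.1369  0.13  ] [ 0.5616 -0.1398  0.11  ]
T [385.1 226.4] 40 [ 0.5331 -0.2047  0.13  ] [ 0.5364 -0.2087  0.11  ]
tab_a 0.58 [ 0.558  -0.149   0.1365]
tab_a 0.43 [ 0.5374 -0.1976  0.1347]
tab_b 0.58 [ 0.558  -0.149   0.1365]
tab_b 0.43 [ 0.5374 -0.1976  0.1347]
port 0.93 [ 0.5518 -0.1718  0.0884]
cap_grip 0.82 [ 0.5491 -0.1734  0.1376]
cap 0.64 [ 0.5478 -0.1752  0.0897]
tray [ 0.521  0.147 -0.   ]
S [222.7 150.1] 81 [ 0.5403 -0.1949  0.13  ] [ 0.5297 -0.2062  0.11  ]
S [232.5 164.7] 103 [ 0.5638 -0.1418  0.13  ] [ 0.5536 -0.1523  0.11  ]
tab_a 0.62 [ 0.5348 -0.2043  0.1339]
tab_a 0.59 [ 0.5603 -0.1469  0.1365]
tab_b 0.62 [ 0.5348 -0.2043  0.1339]
tab_b 0.59 [ 0.5603 -0.1469  0.1365]
port 0.9 [ 0.5459 -0.1747  0.0885]
cap_grip 0.69 [ 0.5506 -0.173   0.1318]
cap 0.82 [ 0.547  -0.1741  0.0853]
tray [0.516 0.154 0.003]
```

```bash
python3 -m crank '[[0,[1.25,-3,0],[0,0,-0.125]],[0,[1.25,-3,0],[0,0,-0.125]],[0,[1.25,-3,0],[0,0,-0.125]],[0,[1.25,-3,0],[0,0,-0.125]],[0,[1.25,-3,0],[0,0,-0.125]],[0,[1.25,-3,0],[0,0,-0.125]],[0,[1.25,-3,0],[0,0,-0.125]],[0,[1.25,-3,0],[0,0,-0.125]],[0,[1.25,-3,0],[0,0,-0.125]],[0,[1.25,-3,0],[0,0,-0.125]],[0,[1.25,-3,0],[0,0,-0.125]],[0,[1.25,-3,0],[0,0,-0.125]]]' 25
python3 -m crank '[[0,[1.25,-3,0],[0,0,-0.125]],[0,[1.25,-3,0],[0,0,-0.125]],[0,[1.25,-3,0],[0,0,-0.125]],[0,[1.25,-3,0],[0,0,-0.125]],[0,[1.25,-3,0],[0,0,-0.125]],[0,[1.25,-3,0],[0,0,-0.125]],[0,[1.25,-3,0],[0,0,-0.125]],[0,[1.25,-3,0],[0,0,-0.125]],[0,[1.25,-3,0],[0,0,-0.125]],[0,[1.25,-3,0],[0,0,-0.125]],[0,[1.25,-3,0],[0,0,-0.12]],[0,[0,0,0],[0,0,-0.12]]]'
cat > st.py <<'E'
from h import *
from scipy.spatial.transform import Rotation as R
o=telemetry.get_obs();M=R.from_quat(o["ee_rot"]).as_matrix()
print(o["clock"],"pos",o["position"].round(4),"jaw",np.degrees(np.arctan2(M[1,2],M[0,2])).round(2),"x",M[:,0].round(3),"F",o["ft_force"].round(2),"T",o["torque"].round(3),"w",round(o["grip_width"],3),"q",o["joint_pos"].round(2))
E
python3 st.py
```

```text
clock: 2.7
position: [0.3878, 0.2166, 0.2316]
ee_rot: [0.115, 0.698, -0.114, 0.698]
ft_force: [1.1, -1.2, -0.2]
grip_width: 1.007
clock: 3.7
position: [0.5257, -0.1183, 0.2317]
ee_rot: [-0.558, -0.432, 0.559, -0.435]
ft_force: [-0.4, -0.5, -0.3]
grip_width: 0.997
3.7 pos [ 0.5257 -0.1183  0.2317] jaw -104.37 x [ 0.001 -0.003 -1.   ] F [-0.44 -0.48 -0.34] T [-0.011  0.086  0.016] w 0.997 q [-0.48  0.15  0.69  1.72 -0.09  1.3  -1.6 ]
```

```bash
python3 -m crank '[[0,[0,0,0],[0,0,0]],[0,[0,0,0],[0,0,0]]]'; python3 st.py
```

```text
clock: 3.87
position: [0.5249, -0.1114, 0.2312]
ee_rot: [-0.555, -0.438, 0.555, -0.438]
ft_force: [0.5, 0.5, 0.5]
grip_width: 1.001
3.8667 pos [ 0.5249 -0.1114  0.2312] jaw -103.42 x [-0.  0. -1.] F [0.47 0.53 0.5 ] T [ 0.028 -0.014 -0.046] w 1.001 q [-0.49  0.15  0.68  1.73 -0.09  1.3  -1.59]
```

```bash
python3 -m crank '[[0,[0.77,-2.1,-1],[0,0,-0.046]],[0,[0.77,-2.1,-1],[0,0,-0.046]],[0,[0.77,-2.1,-1],[0,0,-0.046]],[0,[0,0,0],[0,0,0]],[0,[0,0,0],[0,0,0]]]'; python3 st.py
python3 - <<'E'
from h import *
T=viewer.camera("top");S=viewer.camera("scene")
f=lambda p,b:cv2.resize(p["frame"][b[1]:b[1]+100,b[0]:b[0]+130,::-1],None,fx=3,fy=4*.75)
cv2.imwrite("pics/c2.png",np.hstack([f(T,(310,170)),f(S,(165,105))]))
for p in(T,S):
  for t in("tab_a","cap_grip","port"):
    for r in mark_of(t,p):
      L=w(p,r["location"])
      if np.hypot(*(L[:2]-[.548,-.173]))<.05: print(t,round(r["conf"],2),L.round(4))
E
```

```text
clock: 4.28
position: [0.5478, -0.1745, 0.2008]
ee_rot: [-0.584, -0.399, 0.584, -0.399]
ft_force: [1.0, 1.7, -0.3]
grip_width: 1.0
4.2833 pos [ 0.5478 -0.1745  0.2008] jaw -111.34 x [-0.001  0.    -1.   ] F [ 1.05  1.66 -0.32] T [-0.     0.036  0.017] w 1.0 q [-0.38  0.28  0.73  1.67 -0.2   1.26 -1.55]
tab_a 0.39 [ 0.5612 -0.1467  0.1392]
cap_grip 0.81 [ 0.5444 -0.1763  0.1352]
port 0.56 [ 0.5519 -0.1713  0.0885]
tab_a 0.53 [ 0.5594 -0.1459  0.1357]
tab_a 0.45 [ 0.5348 -0.2003  0.1295]
cap_grip 0.7 [ 0.551  -0.1724  0.1321]
port 0.97 [ 0.5489 -0.175   0.0897]
```

View pics/c2.png

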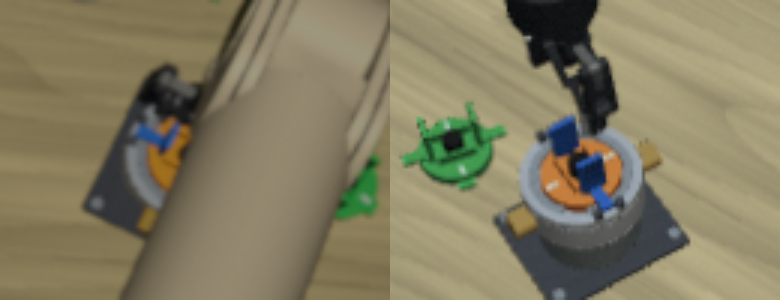

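The gripper stands above the orange cap, with its open fingers outside the two blue tabs (scene crop, about (565,135) and (595,170)). Descending.

```bash
python3 -m crank '[[0,[0,0,-1.4],[0,0,0]],[0,[0,0,-1.4],[0,0,0]],[0,[0,0,-1.4],[0,0,0]],[0,[0,0,-1.2],[0,0,0]],[0,[0,0,-1.0],[0,0,0]],[0,[0,0,-1.0],[0,0,0]],[0,[0,0,-0.8],[0,0,0]],[0,[0,0,0],[0,0,0]],[0,[0,0,0],[0,0,0]]]'; python3 st.py
python3 -m crank '[[0.1,[0,0,0],[0,0,0]],[0.15,[0,0,0],[0,0,0]],[0.2,[0,0,0],[0,0,0]],[0.23,[0,0,0],[0,0,0]],[0.26,[0,0,0],[0,0,0]],[0.29,[0,0,0],[0,0,0]],[0.31,[0,0,0],[0,0,0]],[0.33,[0,0,0],[0,0,0]],[0.33,[0,0,0],[0,0,0]]]' 25; python3 st.py
```

```text
clock: 5.43
position: [0.548, -0.1749, 0.1192]
ee_rot: [-0.584, -0.398, 0.585, -0.398]
ft_force: [0.1, 0.0, 0.4]
grip_width: 0.997
5.4333 pos [ 0.548  -0.1749  0.1192] jaw -111.56 x [-0.001 -0.    -1.   ] F [0.08 0.   0.44] T [ 0.006 -0.012  0.024] w 0.997 q [-0.34  0.37  0.7   1.76 -0.26  1.11 -1.51]
clock: 6.18
position: [0.5482, -0.1747, 0.1194]
ee_rot: [0.585, 0.398, -0.585, 0.398]
ft_force: [0.5, 0.1, 0.7]
grip_width: 0.669
6.1833 pos [ 0.5482 -0.1747  0.1194] jaw -111.55 x [ 0.  0. -1.] F [0.46 0.12 0.75] T [ 0.138 -0.041  0.034] w 0.669 q [-0.34  0.37  0.7   1.76 -0.26  1.11 -1.51]
```

```bash
python3 -m crank '[[0.35,[0,0,0],[0,0,0]],[0.37,[0,0,0],[0,0,0]],[0.39,[0,0,0],[0,0,0]],[0.41,[0,0,0],[0,0,0]],[0.43,[0,0,0],[0,0,0]]]' 25; python3 st.py
python3 -m crank '[[0.45,[0,0,0],[0,0,0]],[0.47,[0,0,0],[0,0,0]],[0.49,[0,0,0],[0,0,0]],[0.51,[0,0,0],[0,0,0]],[0.53,[0,0,0],[0,0,0]],[0.55,[0,0,0],[0,0,0]],[0.55,[0,0,0],[0,0,0]],[0.55,[0,0,0],[0,0,0]]]' 25; python3 st.py
```

```text
clock: 6.6
position: [0.5483, -0.1749, 0.1201]
ee_rot: [0.585, 0.398, -0.584, 0.398]
ft_force: [-3.2, 2.4, 8.6]
grip_width: 0.572
6.6 pos [ 0.5483 -0.1749  0.1201] jaw -111.56 x [ 0.001  0.    -1.   ] F [-3.22  2.42  8.56] T [ 0.368  0.621 -0.013] w 0.572 q [-0.34  0.37  0.7   1.76 -0.26  1.11 -1.51]
clock: 7.27
position: [0.5487, -0.1748, 0.1209]
ee_rot: [0.585, 0.398, -0.584, 0.398]
ft_force: [-5.8, 3.6, 15.8]
grip_width: 0.489
7.2667 pos [ 0.5487 -0.1748  0.1209] jaw -111.55 x [ 0.001  0.001 -1.   ] F [-5.76  3.58 15.76] T [0.677 1.053 0.019] w 0.489 q [-0.34  0.37  0.7   1.76 -0.26  1.11 -1.51]
```

```bash
python3 -m crank '[[0.6,[-0.03,0.02,0.08],[0,0,0]],[0.6,[-0.03,0.02,0.08],[0,0,0]],[0.6,[0,0,0],[0,0,0]],[0.6,[0,0,0],[0,0,0]]]' 25; python3 st.py
```

```text
clock: 7.6
position: [0.5474, -0.1745, 0.121]
ee_rot: [-0.585, -0.398, 0.585, -0.398]
ft_force: [-1.0, -0.9, 3.7]
grip_width: 0.486
7.6 pos [ 0.5474 -0.1745  0.121 ] jaw -111.56 x [-0. -0. -1.] F [-1.02 -0.87  3.75] T [ 0.134  0.175 -0.024] w 0.486 q [-0.35  0.36  0.7   1.76 -0.26  1.11 -1.51]
```

```bash
python3 -m crank '[[0.6,[0,0,0],[0,0,0.03]],[0.6,[0,0,0],[0,0,0.04]],[0.6,[0,0,0],[0,0,0.05]],[0.6,[0,0,0],[0,0,0.05]],[0.6,[0,0,0],[0,0,0.05]],[0.6,[0,0,0],[0,0,0.03]],[0.6,[0,0,0],[0,0,0]]]' 25; python3 st.py
```

```text
clock: 8.18
position: [0.5477, -0.1745, 0.1209]
ee_rot: [0.53, 0.468, -0.53, 0.468]
ft_force: [0.8, -0.3, 1.8]
grip_width: 0.486
8.1833 pos [ 0.5477 -0.1745  0.1209] jaw -97.15 x [ 0. -0. -1.] F [ 0.79 -0.32  1.77] T [ 0.16  -0.194 -0.004] w 0.486 q [-0.31  0.35  0.65  1.76 -0.24  1.11 -1.27]
```

```bash
python3 -m crank '[[0.6,[0,0,0],[0,0,0.05]],[0.6,[0,0,0],[0,0,0.05]],[0.6,[0,0,0],[0,0,0.05]],[0.6,[0,0,0],[0,0,0.05]],[0.6,[0,0,0],[0,0,0.05]],[0.6,[0,0,0],[0,0,0.05]],[0.6,[0,0,0],[0,0,0.03]],[0.6,[0,0,0],[0,0,0]],[0.6,[0,0,0],[0,0,0]]]' 25; python3 st.py
```

```text
clock: 8.93
position: [0.5476, -0.1744, 0.121]
ee_rot: [0.447, 0.548, -0.447, 0.548]
ft_force: [0.6, 1.1, 2.8]
grip_width: 0.489
8.9333 pos [ 0.5476 -0.1744  0.121 ] jaw -78.43 x [ 0. -0. -1.] F [0.62 1.08 2.82] T [ 0.214 -0.248  0.127] w 0.489 q [-0.26  0.34  0.59  1.76 -0.21  1.1  -0.97]
```

```bash
for i in 1; do :; done
python3 -m crank '[[0.6,[0,0,0],[0,0,0.02]],[0.6,[0,0,0],[0,0,0.02]],[0.6,[0,0,0],[0,0,0]]]' >/dev/null; python3 st.py
python3 -m crank '[[0.6,[0,0,0],[0,0,0.02]],[0.6,[0,0,0],[0,0,0.02]],[0.6,[0,0,0],[0,0,0]]]'>/dev/null; python3 st.py
```

```text
9.1833 pos [ 0.5476 -0.1744  0.121 ] jaw -75.95 x [ 0. -0. -1.] F [0.54 0.41 2.11] T [ 0.245 -0.157  0.018] w 0.489 q [-0.26  0.34  0.59  1.76 -0.21  1.1  -0.93]
9.4333 pos [ 0.5475 -0.1745  0.1209] jaw -73.64 x [ 0. -0. -1.] F [0.51 0.86 2.18] T [ 0.215 -0.152 -0.015] w 0.486 q [-0.25  0.34  0.58  1.76 -0.21  1.1  -0.89]
```

```bash
python3 - <<'E'
from h import *
S=viewer.camera("scene");save(S,"c3.png",(165,105,305,205),5)
E
```

```text
(no output)
```

View pics/c3.png

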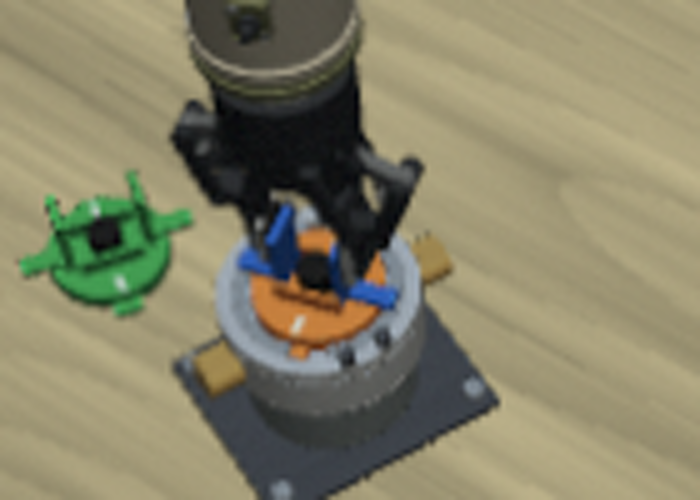

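The cap has turned with the fingers: its tab feet, at about (375,295) and (260,262), are clear of the posts at (365,345). I'll carry on feeling for the stop.

```bash

python3 -m crank '[[0.6,[0,0,0],[0,0,0.02]],[0.6,[0,0,0],[0,0,0.02]],[0.6,[0,0,0],[0,0,0]]]' >/dev/null; python3 st.py
python3 -m crank '[[0.6,[0,0,0],[0,0,0.02]],[0.6,[0,0,0],[0,0,0.02]],[0.6,[0,0,0],[0,0,0]]]'>/dev/null; python3 st.py
```

```text
9.7333 pos [ 0.5474 -0.1745  0.1209] jaw -71.34 x [-0. -0. -1.] F [0.85 0.64 1.73] T [ 0.202 -0.153 -0.004] w 0.484 q [-0.25  0.34  0.57  1.76 -0.2   1.1  -0.85]
9.9833 pos [ 0.5475 -0.1745  0.1209] jaw -69.04 x [-0. -0. -1.] F [0.69 0.18 3.02] T [ 0.2   -0.113  0.082] w 0.484 q [-0.24  0.34  0.56  1.76 -0.2   1.1  -0.81]
```

```bash

python3 -m crank '[[0.6,[0,0,0],[0,0,0.02]],[0.6,[0,0,0],[0,0,0.02]],[0.6,[0,0,0],[0,0,0]]]'>/dev/null; python3 st.py
```

```text
10.2333 pos [ 0.5475 -0.1745  0.1209] jaw -66.75 x [ 0. -0. -1.] F [ 0.33 -0.05  2.11] T [ 0.177 -0.172 -0.052] w 0.492 q [-0.23  0.34  0.56  1.76 -0.2   1.1  -0.78]
```

```bash

python3 -m crank '[[0.6,[0,0,0],[0,0,0.02]],[0.6,[0,0,0],[0,0,0.02]],[0.6,[0,0,0],[0,0,0]]]' >/dev/null; python3 st.py
python3 -m crank '[[0.6,[0,0,0],[0,0,0.02]],[0.6,[0,0,0],[0,0,0.01]],[0.6,[0,0,0],[0,0,0]]]'>/dev/null; python3 st.py
```

```text
10.4833 pos [ 0.5475 -0.1745  0.1209] jaw -64.46 x [ 0. -0. -1.] F [0.34 0.45 2.47] T [ 0.182 -0.13   0.007] w 0.484 q [-0.23  0.34  0.55  1.76 -0.2   1.1  -0.74]
10.7333 pos [ 0.5475 -0.1745  0.1209] jaw -62.8 x [ 0. -0. -1.] F [-0.28 -0.42  3.24] T [ 0.172 -0.075  0.022] w 0.487 q [-0.23  0.34  0.55  1.76 -0.19  1.1  -0.71]
```

```bash

python3 -m crank '[[0.6,[0,0,0],[0,0,0.02]],[0.6,[0,0,0],[0,0,0.01]],[0.6,[0,0,0],[0,0,0]]]'>/dev/null; python3 st.py
```

```text
10.9833 pos [ 0.5475 -0.1744  0.1209] jaw -61.07 x [-0. -0. -1.] F [0.26 0.04 3.72] T [ 0.147 -0.173  0.05 ] w 0.487 q [-0.22  0.34  0.54  1.76 -0.19  1.1  -0.68]
```

```bash

python3 -m crank '[[0.6,[0,0,0],[0,0,0.02]],[0.6,[0,0,0],[0,0,0.01]],[0.6,[0,0,0],[0,0,0]]]' >/dev/null; python3 st.py
python3 -m crank '[[0.6,[0,0,0],[0,0,0.02]],[0.6,[0,0,0],[0,0,0.01]],[0.6,[0,0,0],[0,0,0]]]'>/dev/null; python3 st.py
```

```text
11.2333 pos [ 0.5475 -0.1744  0.1209] jaw -59.35 x [ 0. -0. -1.] F [0.75 0.48 3.06] T [ 0.078 -0.132  0.029] w 0.485 q [-0.22  0.33  0.54  1.76 -0.19  1.1  -0.66]
11.4833 pos [ 0.5475 -0.1744  0.1209] jaw -57.63 x [ 0. -0. -1.] F [0.45 0.1  2.48] T [ 0.245 -0.1    0.086] w 0.481 q [-0.21  0.33  0.53  1.76 -0.19  1.1  -0.63]
```

```bash

python3 -m crank '[[0.6,[0,0,0],[0,0,0.02]],[0.6,[0,0,0],[0,0,0.01]],[0.6,[0,0,0],[0,0,0]]]'>/dev/null; python3 st.py
```

```text
11.7333 pos [ 0.5475 -0.1745  0.121 ] jaw -55.95 x [ 0. -0. -1.] F [ 1.24 -0.06  2.44] T [ 0.129 -0.28  -0.337] w 0.488 q [-0.21  0.33  0.53  1.76 -0.19  1.1  -0.6 ]
```

```bash

python3 -m crank '[[0.6,[0,0,0],[0,0,0]]]'>/dev/null; python3 st.py
```

```text
11.8167 pos [ 0.5475 -0.1746  0.121 ] jaw -56.0 x [ 0. -0. -1.] F [ 1.64 -0.7   2.44] T [ 0.179 -0.284 -0.261] w 0.485 q [-0.21  0.33  0.53  1.76 -0.19  1.1  -0.6 ]
```

The stop is felt at about 55.6° (−0.3 N m). I'll back off slightly and lift slowly.

```bash

python3 -m crank '[[0.6,[0,0,0],[0,0,-0.02]],[0.6,[0,0,0.1],[0,0,0]],[0.6,[0,0,0.1],[0,0,0]],[0.6,[0,0,0.1],[0,0,0]],[0.6,[0,0,0],[0,0,0]]]'>/dev/null; python3 st.py
python3 -m crank '[[0.6,[0,0,0.1],[0,0,0]],[0.6,[0,0,0.1],[0,0,0]],[0.6,[0,0,0],[0,0,0]]]'>/dev/null; python3 st.py
```

```text
12.2333 pos [ 0.5472 -0.1745  0.1238] jaw -57.12 x [-0.001 -0.    -1.   ] F [-0.33 -0.47 -2.99] T [-0.074  0.056 -0.007] w 0.489 q [-0.21  0.33  0.53  1.75 -0.18  1.11 -0.62]
12.4833 pos [ 0.5475 -0.1745  0.1261] jaw -57.12 x [ 0. -0. -1.] F [ 0.15 -0.32 -2.43] T [-0.003  0.016 -0.004] w 0.483 q [-0.21  0.33  0.53  1.75 -0.18  1.11 -0.62]
```

```bash

python3 -m crank '[[0.6,[0,0,0.3],[0,0,0]],[0.6,[0,0,0.5],[0,0,0]],[0.6,[0,0,0.8],[0,0,0]],[0.6,[0,0,1],[0,0,0]],[0.6,[0,0,1.2],[0,0,0]],[0.6,[0,0,1.2],[0,0,0]],[0.6,[0,0,1.2],[0,0,0]],[0.6,[0,0,1],[0,0,0]],[0.6,[0,0,0.6],[0,0,0]],[0.6,[0,0,0],[0,0,0]]]'>/dev/null; python3 st.py
python3 - <<'E'
from h import *
S=viewer.camera("scene");save(S,"c4.png",(155,75,355,275),3)
for r in mark_of("cap",S): print(round(r["conf"],2),w(S,r["location"]).round(3))
E
```

```text
13.3167 pos [ 0.5482 -0.1747  0.2057] jaw -57.13 x [ 0.002 -0.    -1.   ] F [ 0.62  0.11 -2.01] T [ 0.024 -0.    -0.001] w 0.481 q [-0.23  0.25  0.55  1.66 -0.14  1.26 -0.65]
0.98 [ 0.775 -0.211 -0.005]
0.68 [ 0.556 -0.347  0.001]
0.61 [ 0.549 -0.176  0.174]
```

View pics/c4.png

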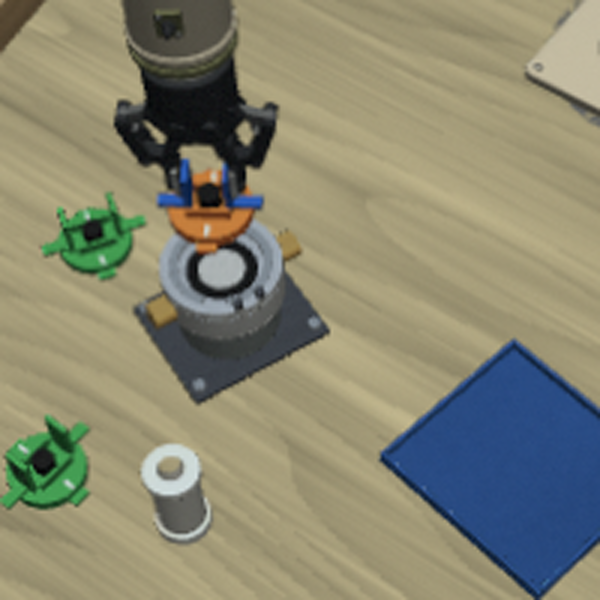

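The cap hangs level in the gripper at (210,205), above the empty port at (222,268). Carrying it to the tray.

```bash

python3 -m crank '[[0.6,[-0.1,1,0],[0,0,0]],[0.6,[-0.2,2,0],[0,0,0]],[0.6,[-0.2,2.5,0],[0,0,0]],[0.6,[-0.3,2.5,0],[0,0,0]],[0.6,[-0.3,2.5,0],[0,0,0]],[0.6,[-0.3,2.5,0],[0,0,0]],[0.6,[-0.3,2.5,0],[0,0,0]],[0.6,[-0.3,2.5,0],[0,0,0]],[0.6,[-0.3,2.5,0],[0,0,0]],[0.6,[-0.2,2.5,0],[0,0,0]],[0.6,[-0.2,2.5,0],[0,0,0]],[0.6,[-0.2,2.5,0],[0,0,0]]]'
python3 -m crank '[[0.6,[-0.1,2,0],[0,0,0]],[0.6,[0,1.5,0],[0,0,0]],[0.6,[0,1,0],[0,0,0]],[0.6,[0,0,-1],[0,0,0]],[0.6,[0,0,-2],[0,0,0]],[0.6,[0,0,-2],[0,0,0]],[0.6,[0,0,-2],[0,0,0]],[0.6,[0,0,-2],[0,0,0]],[0.6,[0,0,-2],[0,0,0]],[0.6,[0,0,-1.2],[0,0,0]],[0.6,[0,0,0],[0,0,0]],[0.6,[0,0,0],[0,0,0]]]'; python3 st.py
python3 - <<'E'
from h import *
for n in("scene","top"):
  S=viewer.camera(n)
  for t in("cap","tray"):
    for r in mark_of(t,S): print(t,round(r["conf"],2),w(S,r["location"]).round(3))
E
```

```text
clock: 14.42
position: [0.5174, 0.1074, 0.2033]
ee_rot: [0.338, 0.621, -0.338, 0.621]
ft_force: [0.6, 0.4, -3.2]
grip_width: 0.484
clock: 15.42
position: [0.5172, 0.1497, 0.0816]
ee_rot: [0.338, 0.621, -0.339, 0.621]
ft_force: [-0.1, 0.7, -1.8]
grip_width: 0.484
15.4167 pos [0.5172 0.1497 0.0816] jaw -57.17 x [-0.001 -0.001 -1.   ] F [-0.13  0.69 -1.82] T [ 0.001 -0.039 -0.002] w 0.484 q [-0.63  0.28  0.3   1.87 -0.1   1.   -1.28]
cap 0.97 [0.517 0.149 0.046]
cap 0.85 [ 0.776 -0.209 -0.002]
cap 0.7 [ 0.553 -0.349 -0.002]
cap 0.63 [ 0.544 -0.172 -0.002]
tray 0.77 [0.515 0.153 0.006]
cap 0.81 [ 0.555 -0.341 -0.001]
cap 0.65 [ 0.777 -0.21   0.003]
tray 0.66 [0.792 0.198 0.002]
```

```bash

python3 -m crank '[[0.6,[0,0,-1],[0,0,0]],[0.6,[0,0,-1],[0,0,0]],[0.6,[0,0,-1],[0,0,0]],[0.6,[0,0,-0.7],[0,0,0]],[0.6,[0,0,-0.4],[0,0,0]],[0.6,[0,0,0],[0,0,0]],[0.6,[0,0,0],[0,0,0]]]'>/dev/null; python3 st.py
python3 -m crank '[[0.6,[0,0,-0.15],[0,0,0]],[0.6,[0,0,-0.15],[0,0,0]],[0.6,[0,0,0],[0,0,0]]]'>/dev/null; python3 st.py
```

```text
16.3 pos [0.5174 0.1504 0.0407] jaw -57.13 x [-0. -0. -1.] F [ 0.16 -1.38 -1.45] T [ 0.04   0.001 -0.053] w 0.488 q [-0.62  0.34  0.29  1.9  -0.12  0.91 -1.27]
16.55 pos [0.5176 0.1506 0.038 ] jaw -57.12 x [ 0.  0. -1.] F [ 0.7  -0.01 -2.02] T [-0.025  0.029  0.004] w 0.488 q [-0.62  0.35  0.29  1.9  -0.12  0.91 -1.26]
```

```bash

python3 -m crank '[[0.6,[0,0,-0.1],[0,0,0]],[0.6,[0,0,-0.1],[0,0,0]],[0.6,[0,0,0],[0,0,0]]]'>/dev/null; python3 st.py
```

```text
16.8 pos [0.5176 0.1506 0.036 ] jaw -57.12 x [ 0.  0. -1.] F [ 0.27  0.5  -1.84] T [0.015 0.009 0.013] w 0.488 q [-0.62  0.35  0.29  1.9  -0.13  0.9  -1.26]
```

```bash

python3 -m crank '[[0.6,[0,0,-0.1],[0,0,0]],[0.6,[0,0,0],[0,0,0]]]'>/dev/null; python3 st.py
```

```text
16.9667 pos [0.5176 0.1506 0.0359] jaw -57.13 x [ 0.  0. -1.] F [-4.81 -1.49 10.59] T [-0.354  1.14   0.087] w 0.488 q [-0.62  0.35  0.29  1.9  -0.13  0.9  -1.26]
```

```bash

python3 -m crank '[[0.6,[0,0,-0.1],[0,0,0]],[0.6,[0,0,0],[0,0,0]]]'>/dev/null; python3 st.py
```

```text
17.1333 pos [0.5177 0.1506 0.0358] jaw -57.14 x [-0.     0.001 -1.   ] F [-10.48  -3.74  23.54] T [-0.671  2.236  0.061] w 0.485 q [-0.62  0.35  0.29  1.9  -0.13  0.9  -1.26]
```

The cap is on the tray floor. I'll relieve the force and open gradually.

```bash

python3 -m crank '[[0.6,[0,0,0.15],[0,0,0]],[0.55,[0,0,0],[0,0,0]],[0.5,[0,0,0],[0,0,0]],[0.45,[0,0,0],[0,0,0]],[0.4,[0,0,0],[0,0,0]],[0.35,[0,0,0],[0,0,0]],[0.3,[0,0,0],[0,0,0]],[0.15,[0,0,0],[0,0,0]],[0,[0,0,0],[0,0,0]],[0,[0,0,0],[0,0,0]],[0,[0,0,0],[0,0,0]]]'>/dev/null; python3 st.py
python3 -m crank '[[0,[0,0,0.5],[0,0,0]],[0,[0,0,1],[0,0,0]],[0,[0,0,2],[0,0,0]],[0,[0,0,2.5],[0,0,0]],[0,[0,0,3],[0,0,0]],[0,[0,0,3],[0,0,0]],[0,[0,0,3],[0,0,0]],[0,[0,0,2],[0,0,0]],[0,[0,0,0],[0,0,0]],[0,[0,0,0],[0,0,0]]]'>/dev/null; python3 st.py
python3 - <<'E'
from h import *
S=viewer.camera("scene");save(S,"c5.png",(155,75,455,335),2.5)
for t in("cap","tray","cartridge","bolt_bin","spanner"):
    for r in mark_of(t,S): print(t,round(r["conf"],2),w(S,r["location"]).round(3))
E
```

```text
18.05 pos [0.5176 0.1506 0.0355] jaw -57.12 x [ 0.  0. -1.] F [-0.04 -0.52 -0.14] T [-0.033  0.043 -0.024] w 1.0 q [-0.62  0.35  0.29  1.9  -0.13  0.9  -1.26]
18.8833 pos [0.5181 0.1507 0.2074] jaw -57.13 x [ 0.003  0.001 -1.   ] F [ 0.36 -0.19  0.82] T [-0.027 -0.076  0.018] w 0.999 q [-0.65  0.15  0.32  1.74 -0.05  1.25 -1.32]
cap 0.95 [ 0.553 -0.347 -0.001]
cap 0.92 [0.52  0.15  0.002]
cap 0.74 [ 0.774 -0.213 -0.005]
cap 0.53 [0.503 0.176 0.05 ]
tray 0.59 [0.514 0.149 0.004]
cartridge 0.98 [ 0.741 -0.075 -0.001]
bolt_bin 0.9 [ 0.794  0.202 -0.005]
spanner 0.71 [ 0.402  0.461 -0.002]
```

View pics/c5.png

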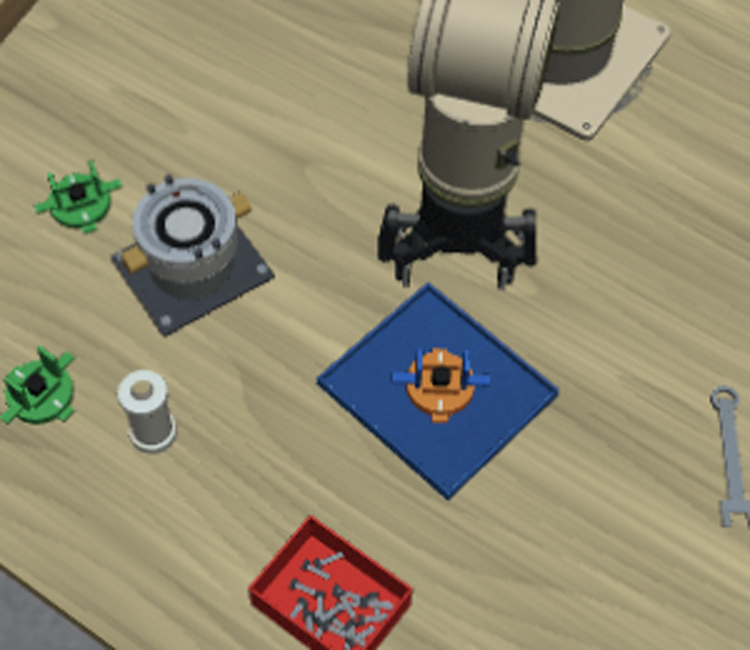

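The cap stands upright at the tray's centre, at (440,382). The gripper is clear and the bystanders have not moved.

```bash
python3 -c "
from workcell import manip;print(manip.hand_in())"
```

```text
the job is handed in; nothing more can be done
None
```

The canister is open and the orange cap stands upright in the blue tray. I handed the job in at about 19 s on the robot's clock; the hand-in gives no verdict.

- **Opening:** I squeezed the tabs with 25 N and turned the cap anticlockwise. It met the stop at about 55.6° with roughly 0.3 N m, so I backed off about 1° and lifted it straight off.
- **Set-down:** The cap met the tray floor gently at first. One extra millimetre of downward command raised the wrist force to about 24 N before I relieved it and let go.
- **Last checks:** The camera put the cap at (0.520, 0.150), within about 6 mm of the tray's centre, upright and free of the gripper. The spare cartridge, bolt bin and spanner read within 4 mm of where they started.
- **Disagreements:** In the last picture the network also reported a second, low-confidence "cap" at (0.503, 0.176, 0.050), which I took for a false report because nothing shows there. One earlier top-camera reading placed the tray at the bolt bin, and I ignored it.

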